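# Feed the brass blank out and lay the straightedge to it

### The arm

A 6-joint arm with a two-finger parallel gripper is mounted at the origin on the work surface. World frame = base frame: x ahead of the robot, y to its left, z up, the work surface at z = 0. Lengths are in mm, angles in rad, forces in N, time in s.
With the tool pointing down it reaches from about 275 to 1000 mm from the base axis. Payload 8.4 kg.
Tool frame: the origin (TCP) lies at the very end of the fingers, on their centre line; the grasp point (between the pads) lies 19 mm behind it; z points along the fingers, y is the line along which they close (so a half turn about z gives the same grasp; the last joint's range is limited). The gripper opens to 85 mm and grips with 20 to 120 N. Pads are 22 mm wide; open, the fingers measure 114 mm over their backs; the gripper's body (76 mm by 85 mm) begins 54 mm behind the grasp point. The pads swing forward as they close: fully open they stand 13 mm farther back than shut.
Start: joints at [1.14, 0.353, 1.633, -0, 1.155, -0.002], TCP at [259.861, 568.419, 231.281] pointing down, gripper open.
Joint ranges: [-2.63, 2.63], [-0.92, 2.1], [0.06, 2.66], [-1.3, 4.44], [0, 2.69], [-3.02, 3.02]. Speed limits (rad/s): [2.22, 2.22, 2.79, 3.14, 3.14, 3.14].

### API

Orientations are given as [roll, pitch, yaw] about the fixed x, y, z axes, in that order (R = Rz(yaw) Ry(pitch) Rx(roll)).
In Python, from rig import telemetry, imaging, r gives the robot as it stands. The module is installed in compiled form; this text tells all that it offers.
- The arm moves only by the tool step_arm, never from a script. Its argument "moves" is a list of rows, each a list of 3 entries, a list of its own where there are three numbers: the turn, a rotation vector about the tool's x, y, z scaled (see below), then the shift along the tool's x, y, z scaled (see below), then the opening, from -1 (shut) to 1 (fully open). A call has 1 to 8 rows; each row is the pose to reach, as a shift and turn from the pose commanded when the call began, along the tool's axes at that moment; what a row does not reach only later rows make up. The controller multiplies each number of a shift by 200 mm and each number of a turn by 45 degrees. A row lasts 1/10 s, in which the tool goes at most 50 mm and 8.59 degrees, less where a joint would pass 70% of its speed; a pose out of reach is approached as far as the arm can. A call with a number of a shift or a turn outside -1 to 1 is refused whole. A call with a gripper value outside its range is refused whole. The fingers move at their own pace and stop on an object; "squeeze" is the grip in N (left out, the last holds). Time passes only in rows, so rows that repeat a pose let the fingers close. It gives the time, the measured TCP pose, the force, the opening and the grip force at its end, in the units of the state.
- telemetry.sense(): the state, without advancing time (a new reading comes with each control period).
- imaging.grab_frame(name): name is "side" or "top" or "wrist"; returns the picture (400x640x3 uint8, red, green, blue); there is no depth.
- imaging.calibration(name): a dict with "fx", "fy", "cx", "cy" (pixels), "cam_to_world" (4x4, takes a point from camera to world coordinates). Camera axes: x right, y up, looking along -z (the intrinsics and any distortion apply to the point x, -y, -z); pixel columns grow to the right and rows downward; lengths in mm; the calibration is good to about 2 mm. A picture is of the moment at which its call begins: read the wrist's pose just before it. calibration takes no time and is no camera call; for the wrist camera it gives the pose at the moment of the call.
- r.sign_off(): hands the job in; it is judged then, once.
Trained networks look in the newest picture that a camera, given by its name, has taken for a name from the list of things; names that differ only in an ending like _2 or _b are one class to them, and where a whole thing is asked for, a point or a joint stands for the part that bears it (a point fixed in the world has none). Each returns a list of dicts, best first, with "conf" (0 to 1); they miss things now and then, are a little off and sometimes report something else, mostly with a low value. They report only what shows in the picture. A call takes as long as a camera call. They do not tell look-alikes from the thing itself.
- imaging.recognise(camera, name): "extent" ([left, top, width, height] in pixels, round what is visible of it).
- imaging.mark_of(camera, name): "xy" ([column, row] in pixels: a listed point, or the origin of a listed thing).
The state is a dict: "clock": time; "qpos": joint angles; "qvel": joint speeds; "joint_efforts": joint torques, N m; "eef_pos": TCP position; "tcp_rot": TCP orientation; "contact_force": force on the tool from outside, world axes, zero at the start; "wrist_torque": the same for the moment, N m; "opening": opening from 0.0 (shut) to 1.0 (fully open); "grasp_force": force on a finger pad.
Only numpy, scipy, OpenCV 4.12 (cv2) and the standard library are available. Lean on these libraries where they do the work, as an engineer would, in place of code of your own. Each camera call takes 0.05 s, during which the arm holds its last target. There are 200 camera calls.

### The job

Wind the feed table's handwheel clockwise by its knob, through its full turn until it stops, so that the slide carries the brass blank all the way out. Then lay the steel straightedge flat on the bed and let go of it, its thin edge (away from its grip bar) flush along the whole of the blank's leading edge (away from the wheel), ready for scribing; the wheel must still be at its stop. Leave the other things on the bench where they are.

Things in the scene. Friction and masses are not known exactly. Their poses are not given: they have to be found in the camera images.
- feedtable: fixed feed table: dark steel bed 170 mm (its x) by 300 mm (its y), its top 15 mm above the bench; origin at the centre of the bed's underside, z up. The grey gearbox and handwheel stand on its -y half; the slide runs along its +y; the bare bed at its +y end takes the straightedge
- handwheel (a joint): turn of the handwheel, rad: the wheel lies level (axis vertical), aluminium disc 110 mm across, its face 52 mm above the bench with a hub 6 mm higher; 0 at one stop, grows clockwise seen from above to the other stop at 6.8 (a little over one turn); starts between 0 and 0.4 and stays where it is left; needs about 3 N at the knob. Each rad moves the slide 6 mm along the feed table's +y
- wheel_axis (a point): point on the handwheel's axis, level with the top of the knob (96 mm above the bench); axes as the feed table
- knob_top (a point): centre of the top of the black upright knob on the handwheel: cylinder 18 mm across, 40 mm tall, 45 mm from the wheel's axis, 96 mm above the bench; spins freely on its own pin, so a gripper can keep its heading while it carries the knob round
- blank_face (a point): on the slide: centre of the lower rim of the brass blank's leading edge, on the bed's top. The blank is a brass plate 80 mm wide (x), 8 mm thick, 55 mm deep, its leading edge looking along +y; the clamp that holds it is behind it at -y, 28 mm high. Axes as the feed table; it moves 6 mm along y per rad of the handwheel
- straightedge: loose safety straightedge, 0.18 kg: steel blade 150 mm (its x) by 45 mm (y) by 5 mm thick, with an aluminium grip bar along its back: 120 mm long (x), 10 mm wide (y), centred at y = +17.5 mm, top 32 mm above its underside. Origin at the centre of the blade's underside, z up. The thin edge is the blade's long side at y = -22.5 mm, away from the grip bar
- thin_edge (a point): middle of the straightedge's thin edge, at its underside; axes as the straightedge; y points from the thin edge to the grip bar
- tin: bystander: round steel flux tin, 60 mm across, 18 mm high; origin under its centre
- tin_lid: bystander: its lid, 62 mm across, 8 mm high; origin under its centre
- needle_file: bystander: needle file lying flat, 185 mm long, 12 mm high, wooden handle; origin under its centre
- jar: bystander: amber glass jar, 44 mm across, 55 mm high; origin under its centre
- tweezers: bystander: dark steel tweezers lying flat, about 143 mm long, 6 mm high; origin under its centre
- pliers: bystander: small pliers lying flat, about 150 mm long, 12 mm high, black handles; origin under its centre
- brass_offcut: bystander: brass bar offcut, 45 x 22 x 22 mm; origin under its centre
There are look-alikes about, which are no part of the job. Several things have the shape of the straightedge; the one meant has the colours described above.

How it is judged:
By the outcome, as a careful person would: the job done as asked, in the order asked, and still so for the second after the job is handed in, with the robot touching nothing.
It also fails if it takes over 72 s, if anything falls off the work surface, if the arm or the gripper's body presses on something with over 40 N, if the wrist force passes 120 N, or if a joint passes its speed limit or range.

## Working session

There is one attempt and no reset: what is moved stays moved. The work goes in short steps, Python scripts to look and compute and a tool call to move; the robot and the scene stay as the last step left them, time stands still between calls to the robot, and variables do not carry over. Pictures are saved under pics/ and viewed, at most 10 in all, crops included, and the job is handed in when it is done.

Besides the shell and the picture viewer there is one more tool, called after "Call:" as a command line: name --argument value ..., lists and objects as JSON in quotes. step_arm: Moves the arm, as the interface text tells. Its arguments: {"type":"object","properties":{"moves":{"type":"array"},"squeeze":{"type":"number"}},"required":["moves"]}

```bash
mkdir -p pics
cat > h.py <<'E'
import numpy as np, cv2
from rig import telemetry, imaging, r
from scipy.spatial.transform import Rotation as R
def px2w(cam,uv,z):
    c=imaging.calibration(cam); T=np.array(c["cam_to_world"])
    d=T[:3,:3]@np.array([(uv[0]-c["cx"])/c["fx"],-(uv[1]-c["cy"])/c["fy"],-1.])
    o=T[:3,3]; return o+d*(z-o[2])/d[2]
def w2px(cam,p):
    c=imaging.calibration(cam); T=np.array(c["cam_to_world"])
    q=T[:3,:3].T@(np.array(p)-T[:3,3]); return np.array([c["cx"]+c["fx"]*q[0]/-q[2],c["cy"]-c["fy"]*q[1]/-q[2]])
def save(cam,name):
    im=imaging.grab_frame(cam); cv2.imwrite('pics/'+name,im[:,:,::-1]); return im
E
python3 - <<'E'
from h import *
s=telemetry.sense(); print(s)
a=save("top","t0.png"); b=save("side","s0.png")
cv2.imwrite("pics/both.png",cv2.resize(np.vstack([a,b])[:,:,::-1],(480,600)))
for c in("top","side"):
  k=imaging.calibration(c);print(c,k)
  for n,z in(("wheel_axis",96),("knob_top",96),("blank_face",15),("thin_edge",0),("straightedge",0),("feedtable",0)):
    print(n,[(round(m["conf"],2),np.round(m["xy"]),np.round(px2w(c,m["xy"],z))[:2]) for m in imaging.mark_of(c,n)[:5]])
E
```

```text
{'clock': 0.0, 'qpos': array([ 1.13959118e+00,  3.53650457e-01,  1.63410659e+00,  7.00802207e-06,
        1.15519288e+00, -2.37439466e-03]), 'qvel': array([-0.00203037,  0.00021048, -0.00106836,  0.00214689, -0.00011018,
       -0.00035224]), 'joint_efforts': array([-2.25428339e-03, -6.05256343e+01, -3.42055929e+01, -6.58579665e-05,
        9.53166542e-03, -8.64359822e-05]), 'eef_pos': array([259.67206361, 567.99982725, 230.57202135]), 'tcp_rot': array([-3.14023541e+00, -9.63026953e-06,  2.71275906e+00]), 'contact_force': array([0.23554288, 0.29527382, 0.76730813]), 'wrist_torque': array([ 0.01325018, -0.00211496,  0.00369797]), 'grasp_force': 0.0, 'opening': 0.9959547038158998}
top {'fx': 371.2634283520282, 'fy': 371.2634283520282, 'cx': 318.39147454885125, 'cy': 199.73982550378798, 'cam_to_world': array([[ 2.22479646e-02,  9.97025208e-01, -7.37954089e-02,
         4.84229508e+02],
       [-9.99628528e-01,  2.10222053e-02, -1.73456800e-02,
         3.49871193e+01],
       [-1.57427379e-02,  7.41539020e-02,  9.97122543e-01,
         1.08805504e+03],
       [ 0.00000000e+00,  0.000000
[... 1113 characters left out ...]
  [ 0.00000000e+00,  0.00000000e+00,  0.00000000e+00,
         1.00000000e+00]])}
wheel_axis [(0.74, array([336., 236.]), array([588., -99.])), (0.54, array([285., 171.]), array([506., 315.]))]
knob_top [(0.46, array([316., 234.]), array([535., -76.]))]
blank_face [(0.5, array([323., 234.]), array([577.,  33.]))]
thin_edge [(0.94, array([255., 238.]), array([373.,  79.])), (0.64, array([293., 200.]), array([523., 275.])), (0.57, array([240., 209.]), array([337., 262.]))]
straightedge [(0.93, array([234., 207.]), array([319., 279.])), (0.84, array([295., 200.]), array([527., 272.])), (0.83, array([247., 242.]), array([346.,  63.]))]
feedtable [(0.77, array([328., 245.]), array([585.,  -7.]))]
```

View pics/t0.png

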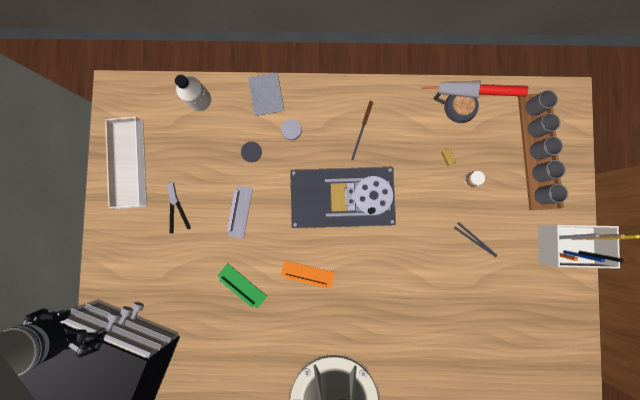

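View pics/s0.png

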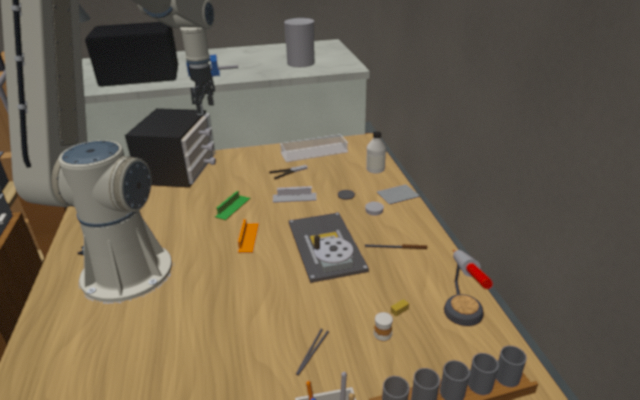

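Candidates for the straightedge, by pixel in the top picture:
- Green at (243,285): wrong colour.
- Orange at (308,274): wrong colour.
- Silver/grey at (239,211): matches steel and aluminium, so this is my choice.

The feed table is at (343,197), with the wheel at (375,195), the knob at (372,210) and the blank's leading edge at about (331,197). I'll check the silver one in a crop.

```bash
cat >> h.py <<'E'
import sys
def rows(cmd,targets):
    """cmd=(x,y,z,yaw) tool down; targets list of same -> tool-axis rows"""
    x,y,z,a=cmd; M=(R.from_euler('z',a)*R.from_euler('x',np.pi)).as_matrix()
    for t in targets:
        s=M.T@(np.array(t[:3])-[x,y,z])/200; w=-(t[3]-a)/(np.pi/4)
        print([0,0,round(w,4)],np.round(s,4).tolist())
E
python3 - <<'E'
from h import *
im=cv2.imread("pics/t0.png"); cv2.imwrite("pics/c0.png",cv2.resize(im[160:310,215:415],None,fx=4,fy=4,interpolation=cv2.INTER_CUBIC))
rows((259.861,568.419,231.281,2.7128),[(560,250,350,np.pi/2),(400,420,330,2.2),(560,100,350,np.pi/2),(570,0,350,np.pi/2)])
E
```

```text
[0, 0, 1.454] [-2.0268, -0.824, -0.5936]
[0, 0, 0.6529] [-0.9458, -0.3836, -0.4936]
[0, 0, 1.454] [-2.3386, -1.5061, -0.5936]
[0, 0, 1.454] [-2.592, -1.9401, -0.5936]
```

View pics/c0.png

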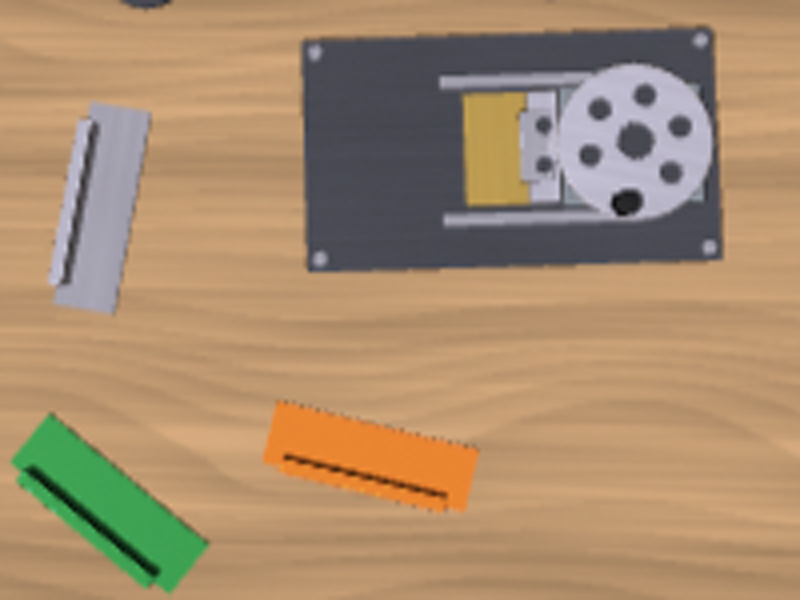

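Crop: the silver one at (100,210) has a steel-grey blade and an aluminium bar on its left (+y) side, with the thin edge facing the table. The knob is at crop (626,202), and the blank's edge is at crop x≈463. Choice confirmed, so I'm moving above the table.

Call:
step_arm --moves '[[[0, 0, -0.546], [-0.87, -0.7, -0.6], 1], [[0, 0, -0.546], [-0.87, -0.7, -0.6], 1], [[0, 0, -0.546], [-0.87, -0.7, -0.6], 1], [[0, 0, -0.546], [-0.87, -0.7, -0.6], 1], [[0, 0, -0.546], [-0.87, -0.7, -0.6], 1], [[0, 0, -0.546], [-0.87, -0.7, -0.6], 1], [[0, 0, -0.546], [-0.87, -0.7, -0.6], 1]]'

```text
clock: 1.4
eef_pos: [360.5, 368.3, 352.1]
tcp_rot: [3.14, 0.001, 3.139]
contact_force: [-0.2, -0.5, 0.5]
opening: 1.004
grasp_force: 0.0
```

Call:
step_arm --moves '[[[0, 0, 0], [-0.7, -0.9, 0], 1], [[0, 0, 0], [-0.7, -0.9, 0], 1], [[0, 0, 0], [-0.7, -0.9, 0], 1], [[0, 0, 0], [-0.7, -0.9, 0], 1], [[0, 0, 0], [-0.7, -0.9, 0], 1]]'

```text
clock: 1.9
eef_pos: [501.1, 187.4, 349.9]
tcp_rot: [-3.141, -0.001, 3.141]
contact_force: [0.8, 1.5, 0.4]
opening: 1.0
grasp_force: 0.0
```

Call:
step_arm --moves '[[[0, 0, 0], [-0.35, -1, 0], 1], [[0, 0, 0], [-0.35, -1, 0], 1], [[0, 0, 0], [-0.35, -1, 0], 1], [[0, 0, 0], [-0.35, -1, 0], 1], [[0, 0, 0], [-0.35, -1, 0], 1], [[0, 0, 0], [-0.35, -1, 0], 1]]'

```text
clock: 2.5
eef_pos: [570.2, -11.5, 349.8]
tcp_rot: [3.141, -0.002, 3.14]
contact_force: [-0.7, 0.0, -0.1]
opening: 1.002
grasp_force: 0.0
```

Run:
```python
from h import *
s=telemetry.sense(); print(s["eef_pos"],s["tcp_rot"],s["qpos"])
save("wrist","w1.png"); c="wrist"; print(imaging.calibration(c))
for n,z in(("wheel_axis",96),("knob_top",96),("blank_face",15),("feedtable",0)):
    print(n,[(round(m["conf"],2),np.round(m["xy"]),np.round(px2w(c,m["xy"],z),1)[:2]) for m in imaging.mark_of(c,n)[:5]])
```

```text
[570.22837139 -11.50456815 349.79087873] [ 3.14114974e+00 -2.11465560e-03  3.13987256e+00] [-2.30416085e-02  1.76927963e-01  1.60489730e+00  4.06569139e-04
  1.36189103e+00 -1.59220211e+00]
{'fx': 357.01936403276846, 'fy': 357.01936403276846, 'cx': 317.39488962086097, 'cy': 194.09227869479494, 'cam_to_world': array([[ 8.92628275e-04, -9.44910731e-01, -3.27326922e-01,
         4.84506751e+02],
       [ 9.99997729e-01,  1.47696307e-03, -1.53660446e-03,
        -9.96113423e+00],
       [ 1.93540382e-03, -3.27324807e-01,  9.44909903e-01,
         4.93094701e+02],
       [ 0.00000000e+00,  0.00000000e+00,  0.00000000e+00,
         1.00000000e+00]])}
wheel_axis [(0.59, array([244., 154.]), array([573.8, -91.9]))]
knob_top [(0.51, array([248., 117.]), array([532.9, -84.2]))]
blank_face [(0.75, array([340., 140.]), array([573.2,  21.8]))]
feedtable [(0.8, array([317., 136.]), array([570.1,  -9.4]))]
```

View pics/w1.png

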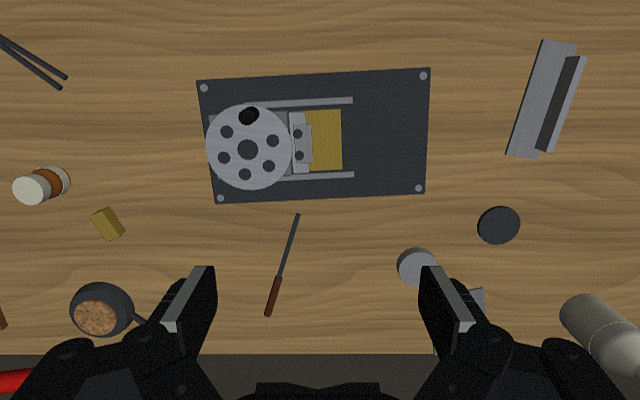

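The wrist picture shows the knob top at about (248,115), the hub at (248,150), the blank's leading edge at x≈342 and the straightedge at (548,100). I'll measure from rectified views.

```bash
cat >> h.py <<'E'
def ortho(cam,im,z,x0,y0,w,h,s=0.5):
    """rectified view of plane z; col -> world y from y0, row -> world x from x0, s mm/px"""
    W=np.float32([[x0,y0],[x0,y0+w],[x0+h,y0],[x0+h,y0+w]])
    P=np.float32([w2px(cam,(a,b,z)) for a,b in W]); Q=np.float32([[(b-y0)/s,(a-x0)/s] for a,b in W])
    return cv2.warpPerspective(im,cv2.getPerspectiveTransform(P,Q),(int(w/s),int(h/s)),flags=cv2.INTER_CUBIC)
E
python3 - <<'E'
from h import *
im=imaging.grab_frame("wrist")
def circ(z,R0,R1,x0,y0,w,h,p2=20):
    o=cv2.cvtColor(ortho("wrist",im,z,x0,y0,w,h),cv2.COLOR_RGB2GRAY)
    c=cv2.HoughCircles(cv2.GaussianBlur(o,(5,5),0),cv2.HOUGH_GRADIENT_ALT if 0 else cv2.HOUGH_GRADIENT,1,10,param1=100,param2=p2,minRadius=R0*2,maxRadius=R1*2)
    return o,None if c is None else [(round(x0+v[1]/2,1),round(y0+v[0]/2,1),v[2]/2) for v in c[0][:4]]
o1,c1=circ(52,52,58,480,-190,190,200); print("disc",c1)
o2,c2=circ(96,7,11,500,-140,120,120,10); print("knob",c2)
o3,c3=circ(58,7,16,540,-130,80,80,10); print("hub",c3)
# bed: dark region in z=15 plane
o=ortho("wrist",im,15,440,-220,400,260); hsv=cv2.cvtColor(o,cv2.COLOR_RGB2HSV)
m=cv2.inRange(hsv,(100,20,20),(140,255,120)); m=cv2.morphologyEx(m,cv2.MORPH_CLOSE,np.ones((41,41)));m=cv2.morphologyEx(m,cv2.MORPH_OPEN,np.ones((31,31)))
k=max(cv2.findContours(m,0,2)[0],key=cv2.contourArea); b=cv2.minAreaRect(k); print("bed",440+b[0][1]/2,-220+b[0][0]/2,np.array(b[1])/2,b[2])
print((cv2.boxPoints(b)/2+[-220,440]).round(1).tolist())
# blank brass
m=cv2.inRange(hsv,(15,130,80),(30,255,255))
k=max(cv2.findContours(m,0,2)[0],key=cv2.contourArea); b=cv2.minAreaRect(k);print("brass",(cv2.boxPoints(b)/2+[-220,440]).round(1).tolist(),b[2])
g=[cv2.cvtColor(q,cv2.COLOR_GRAY2BGR) for q in(o1,o2)]
for q,c,x0,y0 in((g[0],c1,480,-190),(g[1],c2,500,-140)):
  if c: cv2.circle(q,(int((c[0][1]-y0)*2),int((c[0][0]-x0)*2)),int(c[0][2]*2),(0,0,255),1)
v=cv2.hconcat([g[0],cv2.copyMakeBorder(g[1],0,400-240,0,0,0)]); cv2.imwrite("pics/o1.png",v)
E
```

```text
disc [(np.float32(576.2), np.float32(-98.2), np.float32(54.95))]
knob [(np.float32(597.8), np.float32(-94.8), np.float32(7.45)), (np.float32(529.2), np.float32(-82.2), np.float32(7.8)), (np.float32(577.8), np.float32(-117.8), np.float32(7.175)), (np.float32(587.8), np.float32(-67.2), np.float32(7.25))]
hub [(np.float32(576.8), np.float32(-97.8), np.float32(12.45)), (np.float32(608.2), np.float32(-102.8), np.float32(7.8)), (np.float32(565.2), np.float32(-66.2), np.float32(8.35)), (np.float32(554.8), np.float32(-121.8), np.float32(7.8))]
bed 572.7714233398438 -12.837890625 [167.7832489  298.08102417] 87.08915710449219
[[-165.9, 496.6], [131.8, 481.4], [140.3, 649.0], [-157.4, 664.1]]
brass [[-27.1, 534.1], [18.9, 531.7], [23.1, 613.9], [-22.8, 616.3]] 87.0262680053711
```

View pics/o1.png

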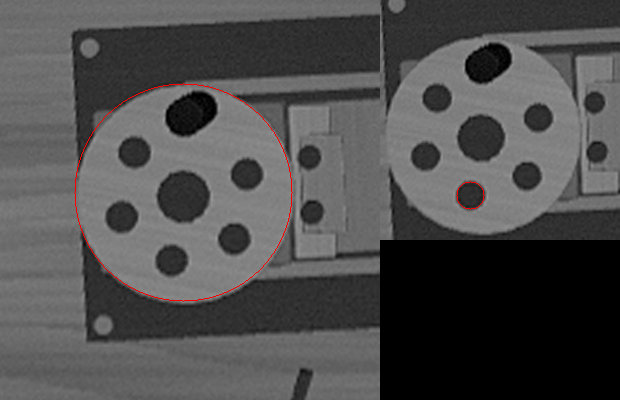

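Run:
```python
from h import *
p=np.array([259.861,568.419,231.281]);a=2.7128
f=lambda a:(R.from_euler('z',a)*R.from_euler('x',np.pi)).as_matrix()
p=p+200*f(a)@[-.87,-.7,-.6]; a+=.546*np.pi/4
p=p+200*f(a)@[-1.05,-1.9,0]; print(p,a)
c=(*p,a); rows(c,[(532,-89,200,a),(532,-89,66,a)])
```

```text
[569.91347437 -11.24379169 351.281     ] 3.141627397215007
[0, 0, -0.0] [0.1896, -0.3888, 0.7564]
[0, 0, -0.0] [0.1896, -0.3888, 1.4264]
```

Call:
step_arm --moves '[[[0, 0, 0], [0.19, -0.39, 0.75], 1], [[0, 0, 0], [0.19, -0.39, 0.75], 1], [[0, 0, 0], [0.19, -0.39, 0.75], 1], [[0, 0, 0], [0.19, -0.39, 0.75], 1], [[0, 0, 0], [0.19, -0.39, 0.75], 1], [[0, 0, 0], [0.19, -0.39, 0.75], 1]]'

```text
clock: 3.4
eef_pos: [532.6, -88.5, 202.1]
tcp_rot: [3.141, 0.001, -3.141]
contact_force: [0.2, 0.0, 0.6]
opening: 0.997
grasp_force: 0.0
```

Run:
```python
from h import *
im=save("wrist","w2.png")
for n,z in(("wheel_axis",96),("knob_top",96)):
    print(n,[(round(m["conf"],2),np.round(m["xy"]),np.round(px2w("wrist",m["xy"],z),1)[:2]) for m in imaging.mark_of("wrist",n)[:5]])
o=ortho("wrist",im,96,500,-140,150,120,.25);cv2.imwrite("pics/o2.png",o[:,:,::-1])
```

```text
wheel_axis [(0.56, array([304., 245.]), array([577.6, -98.3]))]
knob_top [(0.95, array([319., 193.]), array([534.5, -86.9]))]
```

View pics/o2.png

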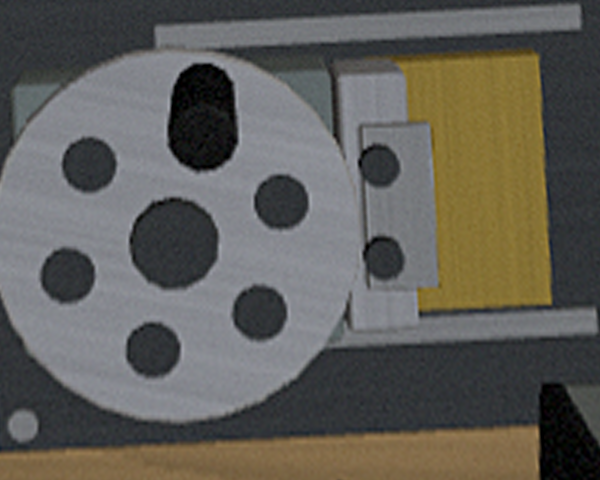

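The knob top is centred at crop (202,137), which is world (534,−89), so I only need to shift 2 mm. I'll descend and grip.

Call:
step_arm --moves '[[[0, 0, 0], [-0.01, 0, 0.25], 1], [[0, 0, 0], [-0.01, 0, 0.45], 1], [[0, 0, 0], [-0.01, 0, 0.58], 1], [[0, 0, 0], [-0.01, 0, 0.675], 1], [[0, 0, 0], [-0.01, 0, 0.675], 1], [[0, 0, 0], [-0.01, 0, 0.675], 1]]'

```text
clock: 4.15
eef_pos: [534.9, -88.9, 67.3]
tcp_rot: [-3.141, 0.001, -3.141]
contact_force: [0.0, -0.1, -0.1]
opening: 1.008
grasp_force: 0.0
```

Call:
step_arm --moves '[[[0, 0, 0], [0, 0, 0], -1], [[0, 0, 0], [0, 0, 0], -1], [[0, 0, 0], [0, 0, 0], -1], [[0, 0, 0], [0, 0, 0], -1], [[0, 0, 0], [0, 0, 0], -1], [[0, 0, 0], [0, 0, 0], -1], [[0, 0, 0], [0, 0, 0], -1], [[0, 0, 0], [0, 0, 0], -1]]' --squeeze 40

```text
clock: 4.95
eef_pos: [534.2, -89.3, 66.8]
tcp_rot: [-3.142, 0.001, 3.142]
contact_force: [-0.7, 0.8, 5.3]
opening: 0.197
grasp_force: 38.9
```

Run:
```python
from h import *
s=telemetry.sense(); print(s["clock"],s["eef_pos"],s["contact_force"],s["opening"],s["grasp_force"])
C=np.array([577.0,-98.2]); v=np.array([-43.6,10.0]); v*=45/np.hypot(*v)
# rows: tool x=-world x, tool y=world y, relative to knob start
for i in range(0,42):
    t=-0.2*i; d=R.from_euler('z',t).as_matrix()[:2,:2]@v-v
    print(i,np.round(d*[-1,1]/200,3).tolist())
```

```text
4.95 [534.1763298  -89.30637002  66.79448344] [-0.72789806  0.84302276  5.30874672] 0.19665128000037208 38.88204246992245
0 [-0.0, 0.0]
1 [-0.014, 0.043]
2 [-0.037, 0.081]
3 [-0.067, 0.115]
4 [-0.103, 0.142]
5 [-0.143, 0.161]
6 [-0.187, 0.172]
7 [-0.232, 0.174]
8 [-0.276, 0.167]
9 [-0.318, 0.152]
10 [-0.356, 0.128]
11 [-0.389, 0.097]
12 [-0.415, 0.061]
13 [-0.433, 0.02]
14 [-0.443, -0.024]
15 [-0.444, -0.069]
16 [-0.435, -0.113]
17 [-0.418, -0.155]
18 [-0.394, -0.192]
19 [-0.362, -0.224]
20 [-0.325, -0.249]
21 [-0.283, -0.266]
22 [-0.239, -0.274]
23 [-0.194, -0.274]
24 [-0.15, -0.264]
25 [-0.109, -0.246]
26 [-0.072, -0.22]
27 [-0.041, -0.188]
28 [-0.017, -0.15]
29 [-0.002, -0.108]
30 [0.005, -0.063]
31 [0.003, -0.018]
32 [-0.007, 0.025]
33 [-0.027, 0.066]
34 [-0.053, 0.102]
35 [-0.087, 0.132]
36 [-0.126, 0.154]
37 [-0.168, 0.169]
38 [-0.213, 0.175]
39 [-0.258, 0.171]
40 [-0.301, 0.159]
41 [-0.341, 0.139]
```

Call:
step_arm --moves '[[[0, 0, 0], [-0.014, 0.043, 0], -1], [[0, 0, 0], [-0.037, 0.081, 0], -1], [[0, 0, 0], [-0.067, 0.115, 0], -1], [[0, 0, 0], [-0.103, 0.142, 0], -1], [[0, 0, 0], [-0.143, 0.161, 0], -1], [[0, 0, 0], [-0.187, 0.172, 0], -1], [[0, 0, 0], [-0.232, 0.174, 0], -1]]'

```text
clock: 5.65
eef_pos: [580.2, -53.6, 66.8]
tcp_rot: [3.141, -0.001, 3.141]
contact_force: [-3.3, 1.6, 7.3]
opening: 0.199
grasp_force: 39.3
```

Run:
```python
from h import *
s=telemetry.sense(); print(s["eef_pos"],s["contact_force"],s["opening"],s["grasp_force"])
v=np.array([-43.6,10.0]); v*=45/np.hypot(*v)
P=[R.from_euler('z',-.2*i).as_matrix()[:2,:2]@v*[-1,1]/200 for i in range(44)]
for b in(7,15,23,31):
  print(b,[np.round(P[i]-P[b],3).tolist() for i in range(b+1,b+9)])
```

```text
[580.16549346 -53.56825461  66.78596885] [-3.28053871  1.61424422  7.27502331] 0.1991438143247482 39.26279606006574
7 [[-0.044, -0.007], [-0.087, -0.023], [-0.125, -0.046], [-0.157, -0.077], [-0.183, -0.114], [-0.202, -0.155], [-0.211, -0.199], [-0.212, -0.244]]
15 [[0.008, -0.044], [0.025, -0.086], [0.05, -0.123], [0.082, -0.155], [0.119, -0.18], [0.161, -0.197], [0.205, -0.205], [0.25, -0.205]]
23 [[0.044, 0.009], [0.085, 0.028], [0.122, 0.053], [0.153, 0.086], [0.176, 0.124], [0.192, 0.166], [0.199, 0.211], [0.197, 0.255]]
31 [[-0.011, 0.044], [-0.03, 0.084], [-0.057, 0.12], [-0.09, 0.15], [-0.129, 0.173], [-0.172, 0.187], [-0.216, 0.193], [-0.261, 0.19]]
```

Forces are small, just the expected 3 N of drag, so I'll carry on.

Call:
step_arm --moves '[[[0, 0, 0], [-0.044, -0.007, 0], -1], [[0, 0, 0], [-0.087, -0.023, 0], -1], [[0, 0, 0], [-0.125, -0.046, 0], -1], [[0, 0, 0], [-0.157, -0.077, 0], -1], [[0, 0, 0], [-0.183, -0.114, 0], -1], [[0, 0, 0], [-0.202, -0.155, 0], -1], [[0, 0, 0], [-0.211, -0.199, 0], -1], [[0, 0, 0], [-0.212, -0.244, 0], -1]]'

```text
clock: 6.45
eef_pos: [623.1, -103.4, 66.8]
tcp_rot: [3.141, 0.0, 3.142]
contact_force: [-2.8, 2.8, 7.4]
opening: 0.194
grasp_force: 39.4
```

Call:
step_arm --moves '[[[0, 0, 0], [0.008, -0.044, 0], -1], [[0, 0, 0], [0.025, -0.086, 0], -1], [[0, 0, 0], [0.05, -0.123, 0], -1], [[0, 0, 0], [0.082, -0.155, 0], -1], [[0, 0, 0], [0.119, -0.18, 0], -1], [[0, 0, 0], [0.161, -0.197, 0], -1], [[0, 0, 0], [0.205, -0.205, 0], -1], [[0, 0, 0], [0.25, -0.205, 0], -1]]'

```text
clock: 7.25
eef_pos: [573.4, -143.6, 66.8]
tcp_rot: [3.14, 0.002, 3.141]
contact_force: [4.4, 12.1, 3.0]
opening: 0.196
grasp_force: 39.1
```

Call:
step_arm --moves '[[[0, 0, 0], [0.044, 0.009, 0], -1], [[0, 0, 0], [0.085, 0.028, 0], -1], [[0, 0, 0], [0.122, 0.053, 0], -1], [[0, 0, 0], [0.153, 0.086, 0], -1], [[0, 0, 0], [0.176, 0.124, 0], -1], [[0, 0, 0], [0.192, 0.166, 0], -1], [[0, 0, 0], [0.199, 0.211, 0], -1], [[0, 0, 0], [0.197, 0.255, 0], -1]]'

```text
clock: 8.05
eef_pos: [533.4, -93.0, 66.8]
tcp_rot: [-3.141, 0.001, -3.141]
contact_force: [1.9, -3.1, 6.9]
opening: 0.197
grasp_force: 39.9
```

Call:
step_arm --moves '[[[0, 0, 0], [-0.005, 0.022, 0], -1], [[0, 0, 0], [-0.011, 0.044, 0], -1], [[0, 0, 0], [-0.011, 0.044, 0], -1]]'

```text
clock: 8.35
eef_pos: [535.7, -83.7, 66.7]
tcp_rot: [-3.142, 0.0, -3.141]
contact_force: [1.7, 1.8, 8.4]
opening: 0.201
grasp_force: 40.1
```

Call:
step_arm --moves '[[[0, 0, 0], [-0.009, 0.021, 0], -1], [[0, 0, 0], [-0.009, 0.021, 0], -1]]'

```text
clock: 8.55
eef_pos: [537.3, -79.7, 66.8]
tcp_rot: [-3.141, -0.0, -3.141]
contact_force: [0.6, 0.6, 9.9]
opening: 0.195
grasp_force: 40.1
```

Call:
step_arm --moves '[[[0, 0, 0], [-0.01, 0.02, 0], -1], [[0, 0, 0], [-0.01, 0.02, 0], -1]]'

```text
clock: 8.75
eef_pos: [538.1, -77.8, 66.7]
tcp_rot: [-3.138, -0.003, -3.139]
contact_force: [-5.0, -13.9, 12.2]
opening: 0.199
grasp_force: 40.9
```

Call:
step_arm --moves '[[[0, 0, 0], [-0.012, 0.019, 0], -1], [[0, 0, 0], [-0.012, 0.019, 0], -1]]'

```text
clock: 8.95
eef_pos: [538.4, -77.1, 66.6]
tcp_rot: [-3.134, -0.007, -3.137]
contact_force: [-13.9, -35.9, 18.3]
opening: 0.199
grasp_force: 41.9
```

Call:
step_arm --moves '[[[0, 0, 0], [0.01, -0.016, 0], -1], [[0, 0, 0], [0.01, -0.016, 0], -1]]'

```text
clock: 9.15
eef_pos: [538.2, -77.7, 66.7]
tcp_rot: [-3.139, -0.003, -3.141]
contact_force: [-5.9, -16.2, 13.1]
opening: 0.194
grasp_force: 41.1
```

Call:
step_arm --moves '[[[0, 0, 0], [0, 0, 0], 1], [[0, 0, 0], [0, 0, 0], 1], [[0, 0, 0], [0, 0, 0], 1], [[0, 0, 0], [0, 0, 0], 1], [[0, 0, 0], [0, 0, 0], 1], [[0, 0, 0], [0, 0, 0], 1], [[0, 0, 0], [0, 0, 0], 1]]'

```text
clock: 9.85
eef_pos: [539.7, -75.6, 66.2]
tcp_rot: [3.142, -0.0, -3.141]
contact_force: [-0.3, -1.1, -0.3]
opening: 0.998
grasp_force: 0.0
```

Call:
step_arm --moves '[[[0, 0, 0], [0, 0, -0.15], 1], [[0, 0, 0], [0, 0, -0.4], 1], [[0, 0, 0], [-0.2, 0.25, -0.65], 1], [[0, 0, 0], [-0.2, 0.5, -0.9], 1], [[0, 0, 0], [-0.2, 0.7, -1], 1], [[0, 0, 0], [-0.2, 0.9, -1], 1], [[0, 0, 0], [-0.2, 0.9, -1], 1], [[0, 0, 0], [-0.2, 0.9, -1], 1]]'

```text
clock: 10.65
eef_pos: [580.5, 107.8, 268.0]
tcp_rot: [3.14, 0.003, -3.138]
contact_force: [0.7, 0.7, -0.5]
opening: 0.999
grasp_force: 0.0
```

Run:
```python
from h import *
s=telemetry.sense(); print(s["eef_pos"],s["tcp_rot"],s["contact_force"])
im=save("wrist","w3.png"); c="wrist"
for n,z in(("knob_top",96),("blank_face",15),("thin_edge",0),("straightedge",0)):
    print(n,[(round(m["conf"],2),np.round(m["xy"]),np.round(px2w(c,m["xy"],z),1)[:2]) for m in imaging.mark_of(c,n)[:5]])
```

```text
[580.4658073  107.75290802 267.97892011] [ 3.14009109e+00  2.90177391e-03 -3.13832369e+00] [ 0.69088898  0.65744316 -0.48248743]
knob_top [(0.66, array([105., 121.]), array([536.3, -79.2]))]
blank_face [(0.72, array([270., 143.]), array([570.6,  51.6])), (0.39, array([339., 286.]), array([755.7, 131.7]))]
thin_edge [(0.92, array([454.,  97.]), array([522.5, 255.8]))]
straightedge [(0.85, array([473.,  98.]), array([523.4, 276.3]))]
```

View pics/w3.png

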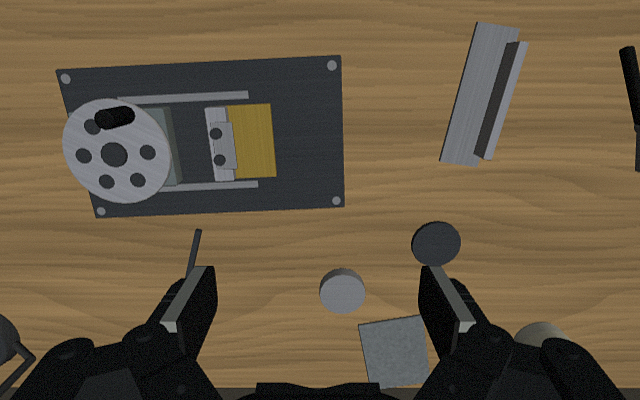

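The slide has moved out: the blank's leading edge is now at x≈274, past the rail ends, and the knob is at the stop. Next I'll look straight down at the straightedge.

Call:
step_arm --moves '[[[0, 0, 0], [-0.1, 0.82, 0], 1], [[0, 0, 0], [-0.1, 0.82, 0], 1], [[0, 0, 0], [-0.1, 0.82, 0], 1], [[0, 0, 0], [-0.1, 0.82, 0], 1], [[0, 0, 0], [-0.1, 0.82, 0], 1], [[0, 0, 0], [-0.1, 0.82, 0], 1]]'

```text
clock: 11.5
eef_pos: [599.6, 266.9, 265.6]
tcp_rot: [-3.14, -0.001, 3.141]
contact_force: [-0.8, -0.9, -0.3]
opening: 0.998
grasp_force: 0.0
```

Run:
```python
from h import *
s=telemetry.sense(); print(s["eef_pos"],s["tcp_rot"])
im=save("wrist","w4.png"); c="wrist"
for n,z in(("thin_edge",0),("straightedge",0)):
    print(n,[(round(m["conf"],2),np.round(m["xy"]),np.round(px2w(c,m["xy"],z),1)[:2]) for m in imaging.mark_of(c,n)[:5]])
v=cv2.hconcat([ortho("wrist",im,z,440,220,100,170,.3) for z in(5,32)]); cv2.imwrite("pics/o4.png",v[:,:,::-1]); print(v.shape)
```

```text
[599.55966421 266.85655347 265.64750739] [-3.14037358e+00 -1.10199773e-03  3.14120250e+00]
thin_edge [(0.71, array([318.,  78.]), array([522.5, 267.2]))]
straightedge [(0.69, array([332.,  82.]), array([526.9, 283.2]))]
(566, 666, 3)
```

View pics/o4.png

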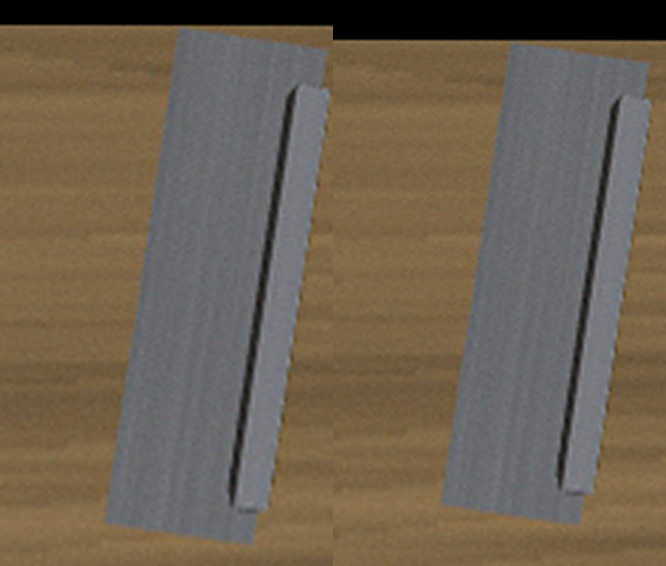

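Run:
```python
from h import *
a=[];b=[]
for i in range(6):
    imaging.grab_frame("wrist"); a.append(telemetry.sense()["eef_pos"]); b.append(np.array(imaging.calibration("wrist")["cam_to_world"])[:3,3])
print(np.round(a,1),np.round(b,1),np.mean(a,0))
```

```text
[[599.8 266.7 266.4]
 [599.8 267.  266.5]
 [599.8 267.2 266.5]
 [599.8 267.5 266.5]
 [599.8 267.7 266.5]
 [599.8 267.9 266.5]] [[514.3 267.2 409.3]
 [514.3 267.5 409.3]
 [514.3 267.7 409.4]
 [514.2 267.9 409.4]
 [514.2 268.1 409.3]
 [514.2 268.3 409.3]] [599.81910062 267.3165655  266.47014109]
```

Call:
step_arm --moves '[[[0, 0, 0.19], [0.355, 0.17, 0.4], 1], [[0, 0, 0.19], [0.355, 0.17, 0.9], 1], [[0, 0, 0.19], [0.355, 0.17, 0.9], 1], [[0, 0, 0.19], [0.355, 0.17, 0.9], 1], [[0, 0, 0.19], [0.355, 0.17, 0.9], 1], [[0, 0, 0.19], [0.355, 0.17, 0.9], 1]]'

```text
clock: 12.55
eef_pos: [528.9, 302.4, 86.7]
tcp_rot: [-3.141, -0.001, 2.993]
contact_force: [0.9, 0.4, 0.4]
opening: 0.997
grasp_force: 0.0
```

Run:
```python
from h import *
for i in range(6): im=imaging.grab_frame("wrist")
s=telemetry.sense(); print(s["clock"],s["eef_pos"],s["tcp_rot"],s["contact_force"])
cv2.imwrite("pics/w5.png",im[:,:,::-1])
```

```text
12.85 [530.28330963 302.71154861  88.32034204] [3.13949979e+00 2.69162275e-03 2.99180466e+00] [-0.90796148  0.42357502  0.14770775]
```

View pics/w5.png

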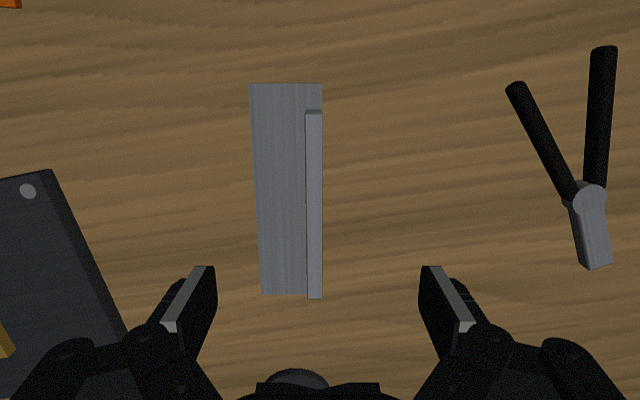

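The bar is centred between the fingers (columns 307–322 between 215 and 420) and parallel to the pads. Descending.

Call:
step_arm --moves '[[[0, 0, 0], [0, 0, 0.18], 1], [[0, 0, 0], [0, 0, 0.28], 1], [[0, 0, 0], [0, 0, 0.35], 1], [[0, 0, 0], [0, 0, 0.38], 1], [[0, 0, 0], [0, 0, 0.38], 1], [[0, 0, 0], [0, 0, 0.38], 1]]'

```text
clock: 13.45
eef_pos: [529.4, 302.7, 11.2]
tcp_rot: [3.141, 0.001, 2.992]
contact_force: [0.1, 0.2, -0.2]
opening: 0.999
grasp_force: 0.0
```

Call:
step_arm --moves '[[[0, 0, 0], [0, 0, 0], -1], [[0, 0, 0], [0, 0, 0], -1], [[0, 0, 0], [0, 0, 0], -1], [[0, 0, 0], [0, 0, 0], -1], [[0, 0, 0], [0, 0, 0], -1], [[0, 0, 0], [0, 0, 0], -1], [[0, 0, 0], [0, 0, 0], -1], [[0, 0, 0], [0, 0, 0], -1]]' --squeeze 40

```text
clock: 14.25
eef_pos: [528.7, 302.3, 10.4]
tcp_rot: [3.142, 0.0, 2.992]
contact_force: [-0.6, -0.2, 3.7]
opening: 0.107
grasp_force: 43.0
```

Run:
```python
from h import *
rows((528.7,302.4,10.3,2.9924),[(528.7,302.4,80.3,2.9924),(568,135,80.3,3.1926)])
```

```text
[0, 0, -0.0] [0.0, 0.0, -0.35]
[0, 0, -0.2549] [-0.3187, -0.7985, -0.35]
```

Call:
step_arm --moves '[[[0, 0, 0], [0, 0, -0.12], -1], [[0, 0, 0], [0, 0, -0.35], -1], [[0, 0, -0.08], [-0.08, -0.2, -0.35], -1], [[0, 0, -0.16], [-0.16, -0.4, -0.35], -1], [[0, 0, -0.255], [-0.24, -0.6, -0.35], -1], [[0, 0, -0.255], [-0.32, -0.8, -0.35], -1], [[0, 0, -0.255], [-0.32, -0.8, -0.35], -1], [[0, 0, -0.255], [-0.32, -0.8, -0.35], -1]]'

```text
clock: 15.05
eef_pos: [568.2, 133.7, 80.1]
tcp_rot: [3.141, -0.0, -3.093]
contact_force: [-0.9, 0.9, -0.6]
opening: 0.109
grasp_force: 42.4
```

```bash
cat > edge.py <<'E'
from h import *
def brass(y0=-40):
    for i in range(5): im=imaging.grab_frame("wrist")
    o=ortho("wrist",im,23,480,y0,180,180,.25); hsv=cv2.cvtColor(o,cv2.COLOR_RGB2HSV)
    m=cv2.medianBlur(cv2.inRange(hsv,(15,130,60),(32,255,255)),5)
    k=max(cv2.findContours(m,0,2)[0],key=cv2.contourArea); b=cv2.minAreaRect(k)
    # leading edge: last brass column in each row, robust line fit
    pts=[]
    lab=np.zeros_like(m); cv2.drawContours(lab,[k],-1,255,-1)
    for rr in range(0,lab.shape[0],4):
        c=np.flatnonzero(lab[rr])
        if len(c)>60: pts.append((480+rr*.25,y0+(c[-1]+.5)*.25))
    pts=np.array(pts); vx,vy,x,y=cv2.fitLine(np.float32(pts),cv2.DIST_HUBER,0,.01,.01).ravel()
    print("brass box",(cv2.boxPoints(b)*.25+[y0,480]).round(1).tolist(),"edge slope",vy/vx,"y at x=571:",y+(571-x)*vy/vx,"x range",pts[:,0].min(),pts[:,0].max())
    return im,o
if __name__=="__main__":
    im,o=brass(); s=telemetry.sense(); print(s["eef_pos"],s["tcp_rot"],s["opening"],s["grasp_force"],s["contact_force"])
    cv2.imwrite("pics/w%s.png"%sys.argv[1],im[:,:,::-1])
E
python3 edge.py 6
```

```text
brass box [[11.9, 530.1], [60.3, 527.6], [64.5, 609.1], [16.1, 611.6]] edge slope 0.050050106 y at x=571: 62.475403 x range 529.0 610.0
[567.93131274 135.76785516  80.18149476] [ 3.14149748e+00 -1.48691304e-04 -3.08899632e+00] 0.10564212648331757 42.41407334804535 [-0.33448269 -0.01643464 -0.79935022]
```

View pics/w6.png

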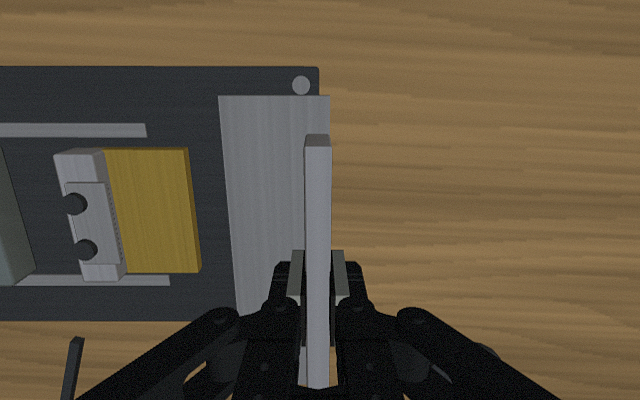

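The blank's leading edge (right side, columns 190–200) is at about y=60 mm and parallel to the blade. The blade is held level, about 35 mm away. I'll lower to just above the bed with an 8 mm gap.

Call:
step_arm --moves '[[[0, 0, 0], [0.013, -0.135, 0], -1], [[0, 0, 0], [0.013, -0.135, 0.1], -1], [[0, 0, 0], [0.013, -0.135, 0.2], -1], [[0, 0, 0], [0.013, -0.135, 0.25], -1], [[0, 0, 0], [0.013, -0.135, 0.265], -1], [[0, 0, 0], [0.013, -0.135, 0.265], -1], [[0, 0, 0], [0.013, -0.135, 0.265], -1], [[0, 0, 0], [0.013, -0.135, 0.265], -1]]'

```text
clock: 16.1
eef_pos: [567.6, 107.8, 28.1]
tcp_rot: [3.141, 0.001, -3.09]
contact_force: [-0.4, -0.6, -1.8]
opening: 0.103
grasp_force: 42.4
```

Run:
```python
from edge import *
im,o=brass(); s=telemetry.sense(); print(s["eef_pos"],s["tcp_rot"],s["contact_force"],s["clock"])
cv2.imwrite("pics/w7.png",cv2.resize(im[100:400,60:460],None,fx=2,fy=2)[:,:,::-1])
```

```text
brass box [[11.6, 529.3], [59.8, 526.9], [64.1, 608.9], [15.9, 611.4]] edge slope 0.048680883 y at x=571: 62.006027 x range 528.0 610.0
[567.17101349 107.52480927  27.61320499] [ 3.14152757e+00  4.92518910e-04 -3.09059287e+00] [-0.27721045  0.18758062 -0.5819538 ] 16.35
```

View pics/w7.png

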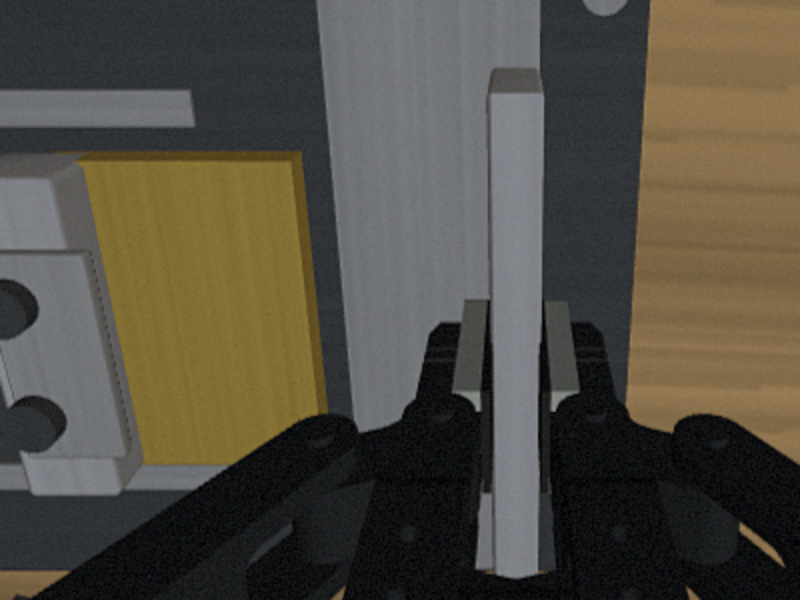

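The gap is about 7 mm and parallel. I'll close in and feel for light contact.

Call:
step_arm --moves '[[[0, 0, 0], [0, -0.01, 0.004], -1], [[0, 0, 0], [0, -0.02, 0.004], -1], [[0, 0, 0], [0, -0.02, 0.004], -1], [[0, 0, 0], [0, -0.02, 0.004], -1], [[0, 0, 0], [0, -0.02, 0.004], -1]]'

```text
clock: 16.85
eef_pos: [567.2, 103.5, 26.5]
tcp_rot: [-3.142, -0.0, -3.091]
contact_force: [-0.0, -0.2, -1.2]
opening: 0.108
grasp_force: 42.4
```

Call:
step_arm --moves '[[[0, 0, 0], [0, -0.005, 0], -1], [[0, 0, 0], [0, -0.005, 0], -1], [[0, 0, 0], [0, -0.01, 0], -1], [[0, 0, 0], [0, -0.01, 0], -1], [[0, 0, 0], [0, -0.01, 0], -1]]'

```text
clock: 17.35
eef_pos: [567.3, 101.5, 26.5]
tcp_rot: [-3.142, 0.0, -3.091]
contact_force: [0.3, -0.8, -1.3]
opening: 0.111
grasp_force: 42.4
```

Call:
step_arm --moves '[[[0, 0, 0], [0, -0.004, 0], -1], [[0, 0, 0], [0, -0.004, 0], -1], [[0, 0, 0], [0, -0.004, 0], -1]]'

```text
clock: 17.65
eef_pos: [567.3, 100.7, 26.5]
tcp_rot: [-3.142, -0.0, -3.091]
contact_force: [-0.3, -0.0, -2.1]
opening: 0.103
grasp_force: 42.4
```

Call:
step_arm --moves '[[[0, 0, 0], [0, -0.003, 0], -1], [[0, 0, 0], [0, -0.003, 0], -1], [[0, 0, 0], [0, -0.003, 0], -1]]'

```text
clock: 17.95
eef_pos: [567.4, 100.1, 26.5]
tcp_rot: [3.142, 0.0, -3.091]
contact_force: [1.3, -0.2, -2.6]
opening: 0.109
grasp_force: 42.4
```

Call:
step_arm --moves '[[[0, 0, 0], [0, -0.003, 0], -1], [[0, 0, 0], [0, -0.003, 0], -1], [[0, 0, 0], [0, -0.003, 0], -1]]'

```text
clock: 18.25
eef_pos: [567.4, 99.5, 26.5]
tcp_rot: [-3.142, 0.0, -3.091]
contact_force: [0.2, -0.1, -1.8]
opening: 0.105
grasp_force: 42.4
```

Call:
step_arm --moves '[[[0, 0, 0], [0, -0.002, 0], -1], [[0, 0, 0], [0, -0.002, 0], -1], [[0, 0, 0], [0, -0.002, 0], -1]]'

```text
clock: 18.55
eef_pos: [567.4, 99.1, 26.5]
tcp_rot: [-3.142, -0.0, -3.09]
contact_force: [0.5, 0.4, -0.7]
opening: 0.104
grasp_force: 42.5
```

Call:
step_arm --moves '[[[0, 0, 0], [0, -0.003, 0], -1], [[0, 0, 0], [0, -0.003, 0], -1], [[0, 0, 0], [0, -0.003, 0], -1]]'

```text
clock: 18.85
eef_pos: [567.5, 99.0, 26.6]
tcp_rot: [3.141, 0.0, -3.091]
contact_force: [-1.2, 4.9, -0.6]
opening: 0.105
grasp_force: 42.6
```

Run:
```python
from h import *
im=imaging.grab_frame("wrist"); s=telemetry.sense(); print(s["eef_pos"],s["contact_force"],s["wrist_torque"])
cv2.imwrite("pics/w8.png",cv2.resize(im[150:320,140:300],None,fx=3.5,fy=3.5)[:,:,::-1])
```

```text
[567.42720903  99.00198539  26.51398696] [-0.77123809  5.62971216  0.43468967] [ 0.95146714  0.14580021 -0.03096602]
```

View pics/w8.png

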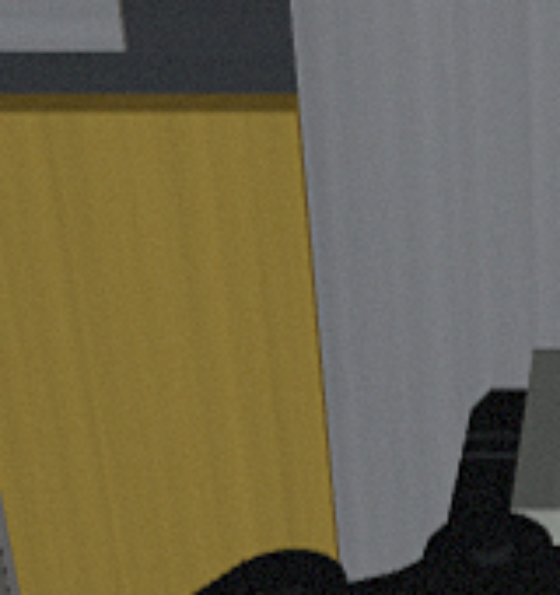

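The blade edge touches the brass along the whole visible length, with about 5 N of contact. I've now viewed 12 pictures against the limit of 10, so I'll use numbers only from here. Lowering onto the bed and releasing.

Call:
step_arm --moves '[[[0, 0, 0], [0, 0, 0.004], -1], [[0, 0, 0], [0, 0, 0.007], -1], [[0, 0, 0], [0, 0, 0.007], -1], [[0, 0, 0], [0, 0, 0.007], -1]]'

```text
clock: 19.3
eef_pos: [567.6, 99.0, 25.4]
tcp_rot: [3.141, 0.0, -3.091]
contact_force: [-1.0, 5.6, 1.3]
opening: 0.103
grasp_force: 42.8
```

Call:
step_arm --moves '[[[0, 0, 0], [0, 0, 0.003], -1], [[0, 0, 0], [0, 0, 0.003], -1], [[0, 0, 0], [0, 0, 0.003], -1]]'

```text
clock: 19.6
eef_pos: [567.7, 99.0, 25.4]
tcp_rot: [3.141, 0.001, -3.091]
contact_force: [-4.1, 4.6, 8.8]
opening: 0.109
grasp_force: 43.9
```

Call:
step_arm --moves '[[[0, 0, 0], [0, 0, 0], -0.3], [[0, 0, 0], [0, 0, 0], -0.3], [[0, 0, 0], [0, 0, 0], -0.3], [[0, 0, 0], [0, 0, 0], -0.3], [[0, 0, 0], [0, 0, 0], -0.3]]'

```text
clock: 20.1
eef_pos: [567.4, 98.4, 24.4]
tcp_rot: [-3.141, -0.0, -3.091]
contact_force: [-0.9, -0.4, 0.9]
opening: 0.348
grasp_force: 0.0
```

Call:
step_arm --moves '[[[0, 0, 0], [0, 0, -0.05], -0.3], [[0, 0, 0], [0, 0, -0.15], -0.3], [[0, 0, 0], [0, 0, -0.35], -0.3], [[0, 0, 0], [0, 0, -0.6], -0.3], [[0, 0, 0], [0, 0, -0.85], -0.3], [[0, 0, 0], [0, 0, -1], -0.3], [[0, 0, 0], [0, 0, -1], -0.3]]'

```text
clock: 20.8
eef_pos: [570.2, 99.0, 230.4]
tcp_rot: [3.141, 0.009, -3.091]
contact_force: [-0.1, 0.1, -0.9]
opening: 0.353
grasp_force: 0.0
```

Run:
```python
from edge import *
im,o=brass(); s=telemetry.sense(); print(s["eef_pos"],s["tcp_rot"],s["contact_force"],s["clock"])
for n,z in(("thin_edge",15),("blank_face",15),("knob_top",96),("wheel_axis",96)):
    print(n,[(round(m["conf"],2),np.round(px2w("wrist",m["xy"],z),1)[:2]) for m in imaging.mark_of("wrist",n)[:3]])
# gap profile: from brass end to blade start, z=20 plane, rotated along table axis
o=ortho("wrist",im,20,480,-40,180,180,.25); h=cv2.cvtColor(o,cv2.COLOR_RGB2HSV)
for x in range(515,630,8):
    row=h[int((x-480)*4)]; y=62-.05*(571-x); c=int((y+40)*4)
    print(x,[tuple(int(q) for q in row[k]) for k in range(c-12,c+13,3)])
```

```text
brass box [[11.7, 530.5], [57.7, 528.0], [62.1, 608.7], [16.1, 611.2]] edge slope 0.049644057 y at x=571: 59.869858 x range 530.0 610.0
[566.44650377  98.33112633 223.068354  ] [-3.14124607e+00 -2.60215648e-03 -3.09053357e+00] [0.0423098  0.25437078 0.05727563] 21.05
thin_edge [(0.88, array([569.4,  61.8]))]
blank_face [(0.56, array([572. ,  56.9]))]
knob_top [(0.87, array([538.2, -76.8]))]
wheel_axis [(0.82, array([574.1, -95.8]))]
515 [(105, 19, 53), (108, 18, 70), (107, 18, 100), (98, 17, 121), (108, 11, 115), (98, 9, 114), (99, 15, 120), (111, 15, 123), (113, 17, 120)]
523 [(105, 29, 53), (105, 16, 65), (110, 14, 110), (107, 14, 127), (102, 11, 115), (100, 13, 118), (115, 12, 124), (114, 10, 124), (105, 13, 118)]
531 [(22, 177, 130), (22, 107, 119), (112, 38, 127), (110, 27, 115), (107, 16, 115), (113, 9, 118), (120, 6, 118), (120, 9, 119), (114, 11, 120)]
539 [(23, 169, 140), (22, 102, 127), (117, 20, 112), (114, 22, 116), (115, 13, 116), (100, 13, 118), (105, 13, 120), (110, 6, 119), (100, 13, 119)]
547 [(22, 156, 136), (23, 102, 113), (60, 2, 107), (113, 35, 125), (108, 11, 11
[... 828 characters left out ...]
10, 125), (120, 7, 105), (110, 26, 118), (106, 23, 121), (100, 13, 121), (99, 15, 123), (115, 13, 119), (120, 13, 119)]
603 [(23, 160, 134), (22, 122, 109), (30, 18, 102), (109, 38, 127), (107, 19, 120), (105, 12, 124), (108, 10, 124), (114, 11, 121), (108, 11, 117)]
611 [(25, 94, 81), (23, 55, 83), (95, 13, 116), (107, 18, 125), (120, 11, 119), (114, 10, 122), (116, 14, 125), (116, 16, 125), (111, 15, 123)]
619 [(114, 23, 55), (90, 11, 67), (75, 10, 99), (96, 11, 116), (107, 14, 126), (111, 14, 126), (113, 16, 126), (110, 12, 123), (115, 13, 120)]
627 [(125, 28, 54), (110, 21, 74), (102, 12, 104), (105, 8, 125), (102, 10, 125), (115, 12, 127), (120, 14, 129), (116, 15, 122), (114, 11, 118)]
```

No dark gap shows anywhere along the 80 mm edge, the two are parallel, and the knob is still at its stop position. The arm is clear, so I'm handing in.

```bash
python3 -c "
from rig import r
print(r.sign_off())"
```

```text
the job is handed in; nothing more can be done
None
```

Job handed in at about 21 s: the wheel is wound to its stop, and the straightedge lies flat on the bed, released, with no visible gap to the blank's leading edge. I viewed 12 pictures, two over the limit of 10.

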